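# Clear the two stacks off the half-finished jigsaw

### The job

Somebody has piled things up on our half-finished jigsaw: take both stacks apart and put each thing in its own place - the mug wholly on the round cork coaster, the candle flat inside the white dish, the oblong card box flat in the oblong wooden tray, and the square wooden piece box flat in the square wooden tray. Keep everything upright, set things down rather than dropping them, and leave the sand timer and the spectacle case where they stand.

Things in the scene. Friction and masses are not known exactly. Their poses are not given: they have to be found in the camera images.
- mug: Small burgundy mug, open at the top, outer diameter 62 at the rim, 66 high, one handle on its +y side reaching about 25 beyond the wall (grip it from above, fingers closing along its x axis); 0.15 to 0.3 kg. Origin: centre of its underside, z up. At the start it is the upper thing of one of two stacks of two on the jigsaw, standing on the card box or the piece box.
- candle: Candle in a straight clear glass, a solid cylinder of diameter 58, 62 high with a 10 mm soft wick standing above that (the wick cannot be felt); 0.15 to 0.27 kg. Origin: centre of its underside, z up. It stands on top of the other stack.
- card_box: Closed oblong box of cards, pale paper with a thin dark line around it, 64 (x) by 92 (y) by 30 high; 0.12 to 0.23 kg. Origin: centre of its underside. It lies flat on the jigsaw board (whose top is 4 mm above the table) as the lower thing of one stack; the mug or the candle stands on it.
- piece_box: Closed square wooden box for jigsaw pieces, 66 by 66 by 30 high, paler sliding lid; 0.1 to 0.2 kg. Origin: centre of its underside. It lies flat on the jigsaw board as the lower thing of the other stack; the mug or the candle stands on it.
- coaster: Flat round cork coaster, diameter 92, 5 thick, fixed to the table: the mug's place. Origin: centre of its underside, on the table. It may lie left or right of the puzzle, nearer or farther.
- dish: Round white ceramic dish with a low rim, outer diameter 88 at the foot and 96 at the rim, rim 12 high, inner floor 5 above the table and 80 across; fixed: the candle's place. Origin: centre of its underside, on the table. It may lie left or right of the puzzle, nearer or farther.
- card_tray: Shallow oblong tray of pale wood, outside 90 (x) by 118 (y), inside 80 by 108, walls 5 thick and 12 high, inner floor 5 above the table; fixed: the card box's place, long side along long side. Origin: centre of its underside, on the table. It may lie left or right of the puzzle, nearer or farther.
- piece_tray: Shallow square tray of pale wood, outside 92 by 92, inside 82 by 82, walls 5 thick and 12 high, inner floor 5 above the table; fixed: the piece box's place, sides parallel. Origin: centre of its underside, on the table. It may lie left or right of the puzzle, nearer or farther.
- timer: Bystander: loose sand timer of glass between two wooden discs, diameter 50, 72 high, upright beyond the jigsaw. Origin: centre of its underside. Leave it alone.
- glasses_case: Bystander: loose black spectacle case, 62 (x) by 158 (y) by 40 high, lying beyond the jigsaw. Origin: centre of its underside. Leave it alone.
Not all that is in view belongs to the job. Of the things like the mug, leave any that is green or purple; of the rest the larger one is meant.

How it is judged:
At the end, for the whole second after the job is handed in: Mug on the coaster (centres within 15 mm), candle on the dish's floor (14 mm), card box flat on the floor of the oblong tray, piece box flat on that of the square tray (12 mm); each upright within 4.5 degrees, within 4 mm of its resting height, at rest and released (horizontal distance between mug and coaster below 0.015 m and z of mug in the frame of coaster below 0.009 m and angle between each of mug, candle, card_box, piece_box's own z axis and vertical below 0.08 rad and linear speed of each of mug, candle, card_box, piece_box below 0.02 m/s and contact force between the fingers and mug below 0.1 N and horizontal distance between candle and dish below 0.014 m and z of candle in the frame of dish below 0.009 m and contact force between the fingers and candle below 0.1 N and horizontal distance between card_box and card_tray below 0.012 m and z of card_box in the frame of card_tray below 0.009 m and contact force between the fingers and card_box below 0.1 N and horizontal distance between piece_box and piece_tray below 0.012 m and z of piece_box in the frame of piece_tray below 0.009 m and contact force between the fingers and piece_box below 0.1 N); the robot touches nothing.
It fails at once if the mug, the candle or a box is tipped by more than 35 degrees (angle between any of mug, candle, card_box, piece_box's own z axis and vertical above 0.61 rad).
It fails at once if one of them is dropped (out of the fingers, it moves faster than 0.6 m/s, as after a fall of about 18 mm) ((linear speed of mug above 0.6 m/s and contact force between the fingers and mug below 0.01 N) or (linear speed of candle above 0.6 m/s and contact force between the fingers and candle below 0.01 N) or (linear speed of card_box above 0.6 m/s and contact force between the fingers and card_box below 0.01 N) or (linear speed of piece_box above 0.6 m/s and contact force between the fingers and piece_box below 0.01 N)).
It fails at once if the sand timer is pushed more than 20 mm or knocked over (distance of timer from where it was at the start of the episode above 0.02 m or angle between timer's own z axis and vertical above 0.35 rad).
It fails at once if the spectacle case is pushed more than 20 mm or knocked over (distance of glasses_case from where it was at the start of the episode above 0.02 m or angle between glasses_case's own z axis and vertical above 0.35 rad).
It also fails if it takes over 112 s, if anything falls off the work surface, if the arm or the gripper's body presses on something with over 40 N, if the wrist force passes 120 N, or if a joint passes its speed limit or range.

### The arm

A 7-joint arm with a two-finger parallel gripper is mounted at the origin on the work surface. World frame = base frame: x ahead of the robot, y to its left, z up, the work surface at z = 0. Lengths are in m, angles in rad, forces in N, time in s.
With the tool pointing down it reaches from about 0.35 to 0.9 m from the base axis. Payload 8.1 kg.
Tool frame: the origin (TCP) lies between the finger pads; the fingertips stand 8 mm ahead of it and the grasp point (between the pads) lies 11 mm behind it (arm.tcp_to_tips is the distance from the TCP to the fingertips, in m); z points along the fingers, x is the direction in which the jaws open and shut, and the axes are right-handed (so a half turn about z gives the same grasp; the last joint's range is limited). The gripper opens to 92 mm and grips with 3 to 60 N. Pads are 19 mm wide; open, the fingers measure 130 mm over their backs; the gripper's body (75 mm by 190 mm) begins 47 mm behind the grasp point.
Start: joints at [-1.394, 0.434, 0.025, 1.573, -0.012, 1.134, -0.075], TCP at [0.173, 0.601, 0.235] pointing down, gripper open.
Joint ranges: [-2.62, 2.62], [-0.44, 2.09], [-1.27, 1.32], [0.08, 2.57], [-1.32, 4.46], [0.12, 2], [-2.74, 2.74]. Speed limits (rad/s): [2.22, 2.22, 3.01, 3.01, 3.14, 3.14, 3.14].

### API

Orientations are given as a rotation vector (axis times angle).
In Python, from cell import arm, eyes gives the robot as it stands.
- The arm moves only by the tool play_rows, never from a script. Its argument "rows" is a list of rows, each a list of 3 entries, a list of its own where there are three numbers: the shift along the tool's x, y, z each as a share of 50 cm, from -1 to 1, then the turn, a rotation vector about the tool's x, y, z each as a share of 60 degrees, from -1 to 1, then the opening, from -1 (shut) to 1 (fully open), so that 0 is half open. In form: [[[dx, dy, dz], [ax, ay, az], grip], ...]. A call has 1 to 10 rows; each row is the pose to reach, as a shift and turn from the pose commanded when the call began, along the tool's axes at that moment; what a row does not reach only later rows make up. A row lasts 1/10 s, in which the tool goes at most 50 mm and 8.59 degrees, less where a joint would pass 70% of its speed; a pose out of reach is approached as far as the arm can. A call with a number of a shift or a turn outside -1 to 1 is refused whole. A call with a gripper value outside its range is refused whole. The fingers move at their own pace and stop on an object; "newtons" is the grip in N (left out, the last holds). Time passes only in rows, so rows that repeat a pose let the fingers close. It gives the time, the measured TCP pose, the force and the opening at its end, in the units of the state.
- arm.observe(): the state, without advancing time (a new reading comes with each control period).
- eyes.get_image(name): name is "scene" or "top" or "wrist"; returns (picture, depth): 420x560x3 uint8, red, green, blue; 420x560 float32, m along the optical axis (not along the pixel's ray), 0 where there is no reading.
- eyes.get_calibration(name): a dict with "intrinsics" (3x3 intrinsics, pixels), "k1" (the pictures are not rectified: a ray, as slopes to the right and down, at radius r is drawn at 1 + k1 r^2 times it, then the intrinsics apply), "R" (3x3) and "t" (3): a world point X has camera coordinates R X + t. Camera axes: x right, y down, z forward; pixel columns grow to the right and rows downward; lengths in m; the calibration is good to about 2 mm. A picture is of the moment at which its call begins: read the wrist's pose just before it. get_calibration takes no time and is no camera call; for the wrist camera it gives the pose at the moment of the call.
- arm.sign_off(): hands the job in, once; it reports no verdict.
The state is a dict: "clock": time; "joints": joint angles; "dq": joint speeds; "joint_efforts": joint torques, N m; "position": TCP position; "ee_rot": TCP orientation; "force": force on the tool from outside, world axes, zero at the start; "ft_torque": the same for the moment, N m; "width": opening from 0.0 (shut) to 1.0 (fully open).
Only numpy, scipy, OpenCV 4.12 (cv2) and the standard library are available. Lean on these libraries where they do the work, as an engineer would, in place of code of your own. Each camera call takes 0.05 s, during which the arm holds its last target.

## Working session

There is one attempt and no reset: what is moved stays moved. The work goes in short steps, Python scripts to look and compute and a tool call to move; the robot and the scene stay as the last step left them, time stands still between calls to the robot, and variables do not carry over. Pictures are saved under pics/ and viewed, and the job is handed in when it is done.

Besides the shell and the picture viewer there is one more tool, called after "Call:" by a JSON object that holds its "method" and its "body", one argument or row to a line. play_rows: Moves the arm, as the interface text tells. Its arguments: {"type":"object","properties":{"rows":{"type":"array","items":{"type":"array"}},"newtons":{"type":"number"}},"required":["rows"]}

```bash
ls; mkdir -p pics; python3 - <<'E'
from cell import arm, eyes
import cv2
s=arm.observe(); print(s)
for n in ("scene","top"):
    im,d=eyes.get_image(n); cv2.imwrite(f"pics/{n}0.png",im[:,:,::-1])
    c=eyes.get_calibration(n); print(n,c)
E
```

```text
pics
{'clock': 0.0, 'joints': array([-1.39360027,  0.43522089,  0.0250094 ,  1.57413204, -0.01159051,
        1.13396322, -0.07506638]), 'dq': array([ 0.00076083, -0.00030743, -0.00107331, -0.00086418,  0.00202138,
        0.00122824, -0.0008633 ]), 'joint_efforts': array([-2.38818866e-04, -6.67839217e+01,  9.84774157e-01, -3.14458930e+01,
       -6.05416973e-02,  4.31423611e-02,  1.70857606e-04]), 'position': array([0.17253841, 0.600187  , 0.23393316]), 'ee_rot': array([ 2.50870154e+00,  1.88924491e+00, -1.81107916e-03]), 'force': array([-0.32290013, -0.19513828,  1.29150222]), 'ft_torque': array([0.01986509, 0.00272011, 0.04154157]), 'width': 1.0002235070780636}
scene {'intrinsics': array([[415.59895775,   0.        , 278.67445178],
       [  0.        , 415.59895775, 206.96915666],
       [  0.        ,   0.        ,   1.        ]]), 'k1': -0.010096225436751163, 'R': array([[ 0.80353473,  0.59506995, -0.01495597],
       [ 0.36253866, -0.50916178, -0.78058952],
       [-0.47212038,  0.62180868, -0.62486504]]), 't': array([-0.52418262, -0.13861068,  1.50496515])}
top {'intrinsics': array([[504.94803662,   0.        , 288.19689721],
       [  0.        , 504.94803662, 214.76857477],
       [  0.        ,   0.        ,   1.        ]]), 'k1': -0.13452006250769927, 'R': array([[ 0.00853513, -0.99995181,  0.00485164],
       [-0.99551361, -0.00895426, -0.09419379],
       [ 0.09423269, -0.00402591, -0.99554206]]), 't': array([0.055152  , 0.60090596, 1.34749267])}
```

View pics/scene0.png

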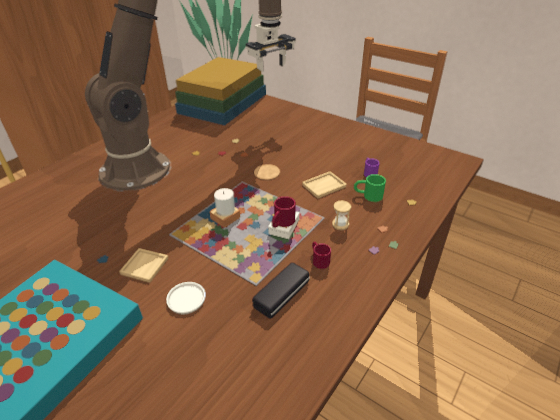

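View pics/top0.png

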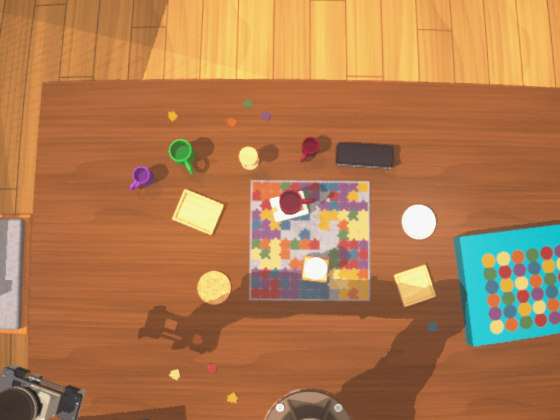

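```bash
cat > h.py <<'E'
import numpy as np, cv2
from cell import arm, eyes
from scipy.spatial.transform import Rotation as Ro
def rays(uv,c):
    K=c["intrinsics"];k=c["k1"];uv=np.atleast_2d(np.asarray(uv,float))
    p=(uv-[K[0,2],K[1,2]])/[K[0,0],K[1,1]]
    q=p.copy()
    for _ in range(30): q=p/(1+k*(q**2).sum(1,keepdims=True))
    d=np.c_[q,np.ones(len(q))]@c["R"]
    return -c["R"].T@c["t"],d
def plane(uv,c,z):
    o,d=rays(uv,c); return o+d*((z-o[2])/d[:,2])[:,None]
def proj(X,c):
    X=np.atleast_2d(X)@c["R"].T+c["t"]; q=X[:,:2]/X[:,2:]
    q=q*(1+c["k1"]*(q**2).sum(1,keepdims=True)); K=c["intrinsics"]
    return q*[K[0,0],K[1,1]]+[K[0,2],K[1,2]]
def cloud(dep,c):
    h,w=dep.shape; uv=np.stack(np.meshgrid(np.arange(w),np.arange(h)),-1).reshape(-1,2)
    o,d=rays(uv,c)
    return (o+d*dep.reshape(-1,1)).reshape(h,w,3)
def grab(n,f=None):
    c=eyes.get_calibration(n); im,d=eyes.get_image(n)
    if f: cv2.imwrite("pics/"+f+".png",im[:,:,::-1]); np.savez("pics/"+f+".npz",im=im,d=d,**{k:v for k,v in c.items()})
    return im,d,c
def load(f):
    z=np.load("pics/"+f+".npz"); return z["im"],z["d"],{k:z[k] for k in("intrinsics","k1","R","t")}
def comps(mask,lo=30):
    n,l,s,ce=cv2.connectedComponentsWithStats(mask.astype(np.uint8)); return [(l==i,s[i],ce[i]) for i in range(1,n) if s[i][4]>=lo]
E
python3 - <<'E'
from h import *
im,d,c=grab("top","t1")
P=cloud(d,c); z=P[:,:,2]
print("table z med",np.median(z[100:350,180:440]))
crop=im[120:330,130:470]; cv2.imwrite("pics/t1c.png",cv2.resize(crop[:,:,::-1],None,fx=2.35,fy=2.35,interpolation=cv2.INTER_CUBIC))
zz=np.clip(z*1000,-5,110); g=((zz+5)/115*255).astype(np.uint8)[120:330,130:470]
cv2.imwrite("pics/t1z.png",cv2.resize(cv2.applyColorMap(g,cv2.COLORMAP_JET),None,fx=2.35,fy=2.35,interpolation=cv2.INTER_NEAREST))
E
```

```text
table z med 0.000708025080549457
```

View pics/t1c.png

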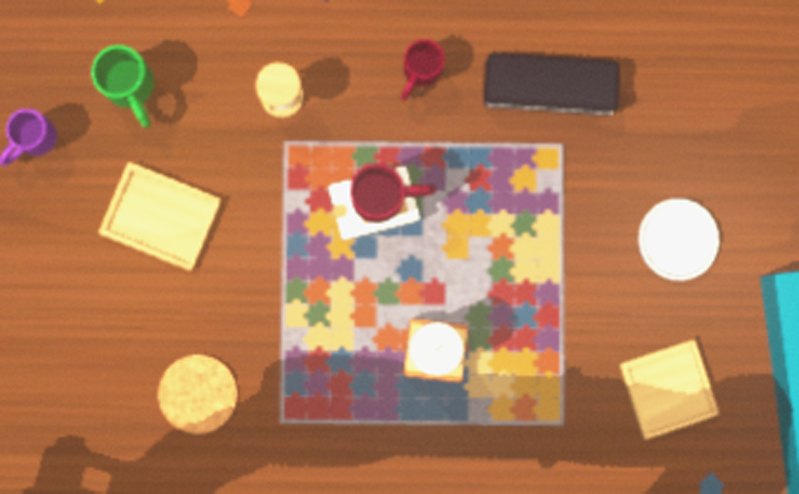

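View pics/t1z.png

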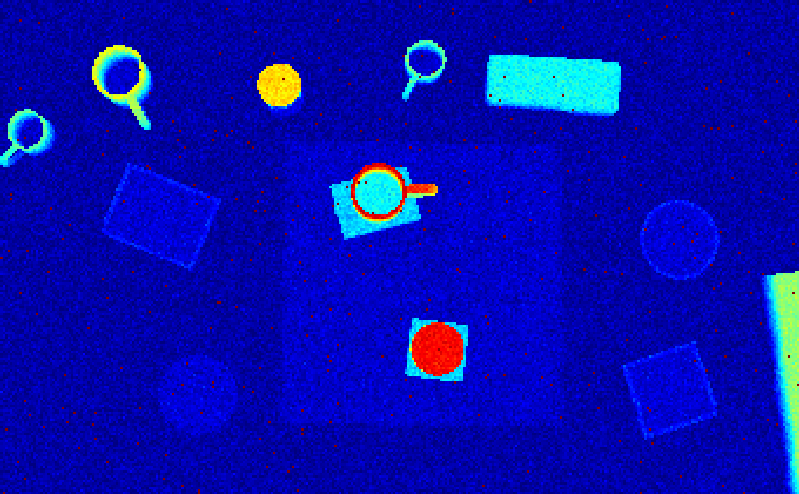

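The crop (scale 2.35, offset 130,120) shows the mug on the card box at (378,192) with its handle to the right (-y). The candle is on the piece box at (437,349). The oblong tray is upper left, the coaster lower left, the dish right and the square tray lower right. The depth is clean, so I'll measure from it.

```bash
cat > meas.py <<'E'
from h import *
def full(x,y): return int(130+x/2.35),int(120+y/2.35)
def near(P,cx,cy,r): return np.hypot(P[:,:,0]-cx,P[:,:,1]-cy)<r
def rect(pts):
    # min area rect in mm
    (cx,cy),(w,h),a=cv2.minAreaRect((pts[:,:2]*1000).astype(np.float32)); return cx,cy,w,h,a
E
python3 - <<'E'
from meas import *
im,d,c=load("t1"); P=cloud(d,c); z=P[:,:,2]; hsv=cv2.cvtColor(im,cv2.COLOR_RGB2HSV)
def ctr(n,x,y): u,v=full(x,y); print(n,(u,v),P[v,u].round(3)); return P[v,u]
for n,x,y in [("mug",378,192),("candle",437,349),("ctray",160,216),("coaster",198,393),("dish",679,240),("ptray",670,390),("timer",279,85),("case",553,83)]:
    ctr(n,x,y)
# mug rim
q=ctr("mug",378,192)
m=near(P,q[0],q[1],.09)&(z>.08); pts=P[m]; ring=pts[(pts[:,2]>.09)]
print("mug top z",np.percentile(pts[:,2],[50,90]))
(cx,cy),r=cv2.minEnclosingCircle((ring[np.hypot(*(ring[:,:2]-q[:2]).T)<.045][:,:2]*1000).astype(np.float32)); print("rim",cx,cy,r)
hd=pts[np.hypot(pts[:,0]-cx/1000,pts[:,1]-cy/1000)>.037]; print("handle",hd.mean(0), np.degrees(np.arctan2(hd[:,1].mean()-cy/1000,hd[:,0].mean()-cx/1000)))
# mug rim by circle fit outer
m=near(P,q[0],q[1],.12)&(z>.028)&(z<.042); print("card",rect(P[m]),np.median(z[m]))
q=ctr("candle",437,349)
m=near(P,q[0],q[1],.05)&(z>.085); (cx,cy),r=cv2.minEnclosingCircle((P[m][:,:2]*1000).astype(np.float32)); print("candle",cx,cy,r,P[m].mean(0))
m=near(P,q[0],q[1],.07)&(z>.028)&(z<.042); print("piece",rect(P[m]),np.median(z[m]))
H,S,V=[hsv[:,:,i].astype(int) for i in range(3)]
for n,x,y in [("ctray",160,216),("coaster",198,393),("dish",679,240),("ptray",670,390)]:
    u,v=full(x,y); print(n,hsv[v,u],hsv[v+30 if n!="dish" else v+25,u])
E
```

```text
mug (290, 201) [0.637 0.056 0.038]
candle (315, 268) [ 0.457 -0.009  0.096]
ctray (198, 211) [0.611 0.311 0.006]
coaster (214, 287) [0.401 0.263 0.003]
dish (418, 222) [ 0.586 -0.303  0.004]
ptray (415, 285) [ 0.411 -0.291  0.009]
timer (248, 156) [0.754 0.17  0.069]
case (365, 155) [ 0.767 -0.15   0.037]
mug (290, 201) [0.637 0.056 0.038]
mug top z [0.09602087 0.10159334]
rim 631.2794799804688 48.341400146484375 37.17494201660156
handle [0.63551156 0.01111416 0.08948929] -83.51431877824496
card (667.6032104492188, 62.6771240234375, 158.8899688720703, 99.83680725097656, 5.782184600830078) 0.03542359948853313
candle (315, 268) [ 0.457 -0.009  0.096]
candle 457.5166320800781 -11.051653861999512 28.807096481323242 [ 0.45746703 -0.01090413  0.09562155]
piece (455.4533996582031, -14.201919555664062, 66.1413345336914, 66.05716705322266, 83.39742279052734) 0.03385171468138837
ctray [ 29  82 247] [ 11 164 197]
coaster [ 25 115 247] [ 11 161 138]
dish [  0   0 247] [ 12 155 191]
ptray [ 26 107 247] [ 11 157 130]
```

```bash
python3 - <<'E'
from meas import *
im,d,c=load("t1"); P=cloud(d,c); z=P[:,:,2]; hsv=cv2.cvtColor(im,cv2.COLOR_RGB2HSV)
H,S,V=[hsv[:,:,i].astype(int) for i in range(3)]
for n,q,zp,zt in [("ctray",(.611,.311),.012,0),("coaster",(.401,.263),.005,0),("dish",(.586,-.303),.012,0),("ptray",(.411,-.291),.012,0)]:
    m=near(P,*q,.085)&((H>17)|(S<70))&(abs(z)<.03)
    cs,_=cv2.findContours(m.astype(np.uint8),cv2.RETR_EXTERNAL,cv2.CHAIN_APPROX_NONE)
    k=max(cs,key=cv2.contourArea)[:,0]; X=plane(k,c,zp)
    r=rect(X); (ex,ey),er=cv2.minEnclosingCircle((X[:,:2]*1000).astype(np.float32))
    M=cv2.moments((X[:,:2]*1e3).astype(np.float32).reshape(-1,1,2))
    print(n,np.round(r,1),"circ",round(ex,1),round(ey,1),round(er,1),"cen",round(M['m10']/M['m00'],1),round(M['m01']/M['m00'],1),M['m00'])
    # walls from depth
    w=near(P,*q,.085)&(z>.008)&(z<.02)
    w=cv2.morphologyEx(w.astype(np.uint8),cv2.MORPH_OPEN,np.ones((2,2)))>0 if 0 else w
# card white
m=near(P,.64,.06,.09)&(S<40)&(z>.026)&(z<.045)
cs,_=cv2.findContours(m.astype(np.uint8),cv2.RETR_EXTERNAL,cv2.CHAIN_APPROX_NONE); 
for k in cs:
    if cv2.contourArea(k)>20: print("card",rect(plane(k[:,0],c,.034)))
allk=np.concatenate([k[:,0] for k in cs if cv2.contourArea(k)>20]); print(np.round(rect(plane(allk,c,.034)),1))
# mug circle from red mask at z>.09 ring: 
m=near(P,.637,.053,.045)&(z>.085)
A=P[m]; A=A[A[:,2]>.097]; 
x,y=A[:,0],A[:,1]; s=np.linalg.lstsq(np.c_[2*x,2*y,np.ones_like(x)],x*x+y*y,rcond=None)[0]; print("mug fit",s[:2],np.sqrt(s[2]+s[0]**2+s[1]**2))
E
```

```text
ctray [608.9 311.9 120.2  91.4  68.6] circ 608.6 312.6 72.2 cen 608.9 311.8 10455.290256873704
coaster [407.2 267.3  74.2  90.3  25.7] circ 400.3 264.0 45.4 cen 405.6 265.7 5222.3040755069815
dish [ 5.866e+02 -3.025e+02  9.220e+01  9.410e+01  3.000e-01] circ 586.7 -302.4 48.8 cen 586.6 -302.3 7036.796058463398
ptray [ 410.7 -289.3   91.5   93.4   18.2] circ 412.2 -288.2 61.9 cen 412.0 -288.3 7725.989756996511
card (624.9669799804688, 58.10167694091797, 63.775325775146484, 91.61275482177734, 15.185738563537598)
[625.   58.1  63.8  91.6  15.2]
mug fit [0.63078892 0.05524801] 0.028873824961932755
```

```bash
cat > go.py <<'E'
from h import *
import sys
def go(p,jaw):
    s=arm.observe(); R=Ro.from_rotvec(s["ee_rot"]).as_matrix(); p0=s["position"]
    cur=np.degrees(np.arctan2(R[1,0],R[0,0])); jaw=(jaw-cur+90)%180-90+cur
    a=np.radians(jaw); T=np.array([[np.cos(a),np.sin(a),0],[np.sin(a),-np.cos(a),0],[0,0,-1]])
    sh=R.T@(np.array(p)-p0)/.5; rv=np.degrees(Ro.from_matrix(R.T@T).as_rotvec())/60
    print("cur",p0.round(4),"jaw %.1f"%cur,"w %.3f"%s["width"],"t",round(s["clock"],2),"F",s["force"].round(1),"j",s["joints"].round(2))
    print("shift",sh.round(4).tolist(),"turn",rv.round(4).tolist(),"rows>=",max(np.linalg.norm(sh)*10,np.linalg.norm(rv)*60/8.59).round(1))
if __name__=="__main__":
    v=[float(x) for x in sys.argv[1:5]]; go(v[:3],v[3])
E
python3 go.py 0.631 0.055 0.235 6
```

```text
cur [0.1726 0.6003 0.2341] jaw 74.0 w 1.002 t 0.15 F [-0.8  0.3 -0.1] j [-1.39  0.44  0.02  1.57 -0.01  1.13 -0.08]
shift [-0.7949, 1.1825, -0.0006] turn [0.0008, 0.0009, 1.1327] rows>= 14.2
```

Call:
{"method": "play_rows", "body": {
  "rows": [
    [[-0.6,0.9,0],[0,0,0.9],1],
    [[-0.6,0.9,0],[0,0,0.9],1],
    [[-0.6,0.9,0],[0,0,0.9],1],
    [[-0.6,0.9,0],[0,0,0.9],1],
    [[-0.6,0.9,0],[0,0,0.9],1],
    [[-0.6,0.9,0],[0,0,0.9],1],
    [[-0.6,0.9,0],[0,0,0.9],1],
    [[-0.6,0.9,0],[0,0,0.9],1],
    [[-0.6,0.9,0],[0,0,0.9],1],
    [[-0.6,0.9,0],[0,0,0.9],1]
  ],
  "newtons": 20
}}

```text
clock: 1.15
position: [0.4967, 0.2176, 0.2348]
ee_rot: [-3.094, -0.545, -0.0]
force: [0.7, 0.9, 0.5]
width: 1.0
```

```bash
python3 go.py 0.631 0.055 0.235 6
```

```text
cur [0.4967 0.2176 0.2348] jaw 20.0 w 1.000 t 1.15 F [0.7 0.9 0.5] j [-0.82  0.31  0.4   1.8  -0.13  1.06 -0.02]
shift [0.1413, 0.3974, -0.0005] turn [-0.0002, -0.0001, 0.2331] rows>= 4.2
```

Call:
{"method": "play_rows", "body": {
  "rows": [
    [[0.141,0.397,0],[0,0,0.233],1],
    [[0.141,0.397,0],[0,0,0.233],1],
    [[0.141,0.397,0],[0,0,0.233],1],
    [[0.141,0.397,0],[0,0,0.233],1],
    [[0.141,0.397,0],[0,0,0.233],1],
    [[0.141,0.397,0],[0,0,0.233],1],
    [[0.141,0.397,0],[0,0,0.233],1]
  ]
}}

```text
clock: 1.85
position: [0.6292, 0.058, 0.2342]
ee_rot: [-3.136, -0.165, 0.002]
force: [0.5, 0.5, -0.5]
width: 0.999
```

```bash
python3 - <<'E'
from h import *
im,d,c=grab("wrist","w1"); P=cloud(d,c); print(c)
s=arm.observe(); print(s["position"])
np.set_printoptions(suppress=True)
print(P[::60,::80].round(3).tolist()[0][:3])
E
python3 go.py 0.631 0.055 0.07 6
```

```text
{'intrinsics': array([[313.08755191,   0.        , 278.76391775],
       [  0.        , 313.08755191, 208.24559894],
       [  0.        ,   0.        ,   1.        ]]), 'k1': -0.013529842911323193, 'R': array([[ 0.99450664,  0.10465564, -0.00193437],
       [ 0.10063277, -0.95086706,  0.29278813],
       [ 0.0288026 , -0.2913744 , -0.95617539]]), 't': array([-0.63173364, -0.0440684 ,  0.38974563])}
[0.62899114 0.05875143 0.23438336]
[[0.309, 0.223, 0.001], [0.398, 0.23, 0.005], [0.481, 0.24, -0.001]]
cur [0.629  0.0588 0.2344] jaw 6.1 w 1.002 t 1.9 F [-1.1  0.2 -0.6] j [-0.5   0.47  0.49  1.58 -0.24  1.15  0.15]
shift [0.0035, 0.0083, 0.3288] turn [-0.0012, 0.001, 0.0018] rows>= 3.3
```

View pics/w1.png

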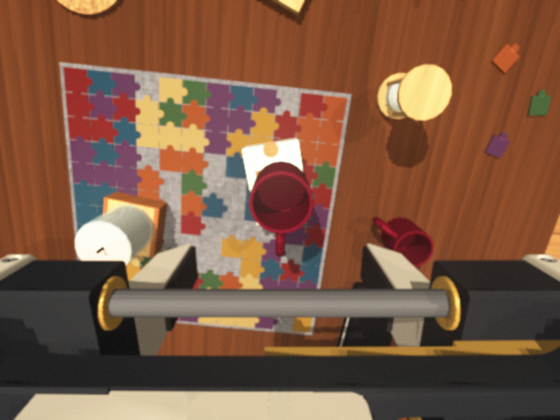

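The wrist view shows the mug at (282,197) with its handle toward (280,245), the card box behind it, and the candle at (115,240). I'll cross-check the mug and card positions in this view.

```bash
python3 - <<'E'
from meas import *
im,d,c=load("w1"); P=cloud(d,c); z=P[:,:,2]
def cfit(A):
    x,y=A[:,0],A[:,1]; s=np.linalg.lstsq(np.c_[2*x,2*y,np.ones_like(x)],x*x+y*y,rcond=None)[0]; return s[:2],np.sqrt(s[2]+s[0]**2+s[1]**2)
m=near(P,.631,.055,.036)&(z>.096)&(z<.106); print("mug",cfit(P[m]),m.sum(),P[m].mean(0))
hsv=cv2.cvtColor(im,cv2.COLOR_RGB2HSV); 
m=near(P,.457,-.011,.04)&(z>.09)&(z<.105);m[245:]=0
print("candle",cfit(P[m]),rect(P[m]))
m=near(P,.625,.058,.07)&(z>.03)&(z<.039)&(hsv[:,:,1]<70); print("card part",rect(P[m]),P[m].max(0))
r=rect(P[m]); print(cv2.boxPoints(((r[0],r[1]),(r[2],r[3]),r[4])))
E
python3 go.py 0.631 0.055 0.075 6
```

```text
mug (array([0.63123126, 0.05637978]), np.float64(0.028646971097129135)) 867 [0.63123062 0.05653648 0.09961309]
candle (array([ 4.59099864e-01, -1.61542742e-04]), np.float64(0.0168716630986186)) (457.95953369140625, 5.818415641784668, 56.79092025756836, 26.170236587524414, 3.5029757022857666)
card part (625.8070068359375, 59.250545501708984, 64.08245086669922, 91.09634399414062, 15.359596252441406) [0.65351174 0.11090961 0.03892369]
[[582.8456    94.68489 ]
 [606.97485    6.842285]
 [668.76843   23.8162  ]
 [644.63916  111.658806]]
cur [0.629  0.0588 0.2344] jaw 6.1 w 1.002 t 1.9 F [-1.1  0.2 -0.6] j [-0.5   0.47  0.49  1.58 -0.24  1.15  0.15]
shift [0.0035, 0.0083, 0.3188] turn [-0.0012, 0.001, 0.0018] rows>= 3.2
```

Call:
{"method": "play_rows", "body": {
  "rows": [
    [[0.003,0.004,0.23],[0,0,0],1],
    [[0.003,0.004,0.23],[0,0,0],1],
    [[0.003,0.004,0.23],[0,0,0],1],
    [[0.003,0.004,0.23],[0,0,0],1],
    [[0.003,0.004,0.23],[0,0,0],1]
  ]
}}

```text
clock: 2.4
position: [0.6325, 0.0557, 0.1216]
ee_rot: [-3.137, -0.165, -0.003]
force: [0.0, 0.2, 0.4]
width: 1.002
```

```bash
python3 go.py 0.631 0.056 0.056 6
```

```text
cur [0.6325 0.0557 0.1216] jaw 6.0 w 1.002 t 2.4 F [0.  0.2 0.4] j [-0.47  0.58  0.44  1.7  -0.3   0.92  0.2 ]
shift [-0.0031, -0.0009, 0.1312] turn [-0.0003, -0.0019, 0.0007] rows>= 1.3
```

Call:
{"method": "play_rows", "body": {
  "rows": [
    [[-0.003,0,0.07],[0,0,0],1],
    [[-0.003,0,0.131],[0,0,0],1],
    [[-0.003,0,0.131],[0,0,0],1],
    [[-0.003,0,0.131],[0,0,0],1],
    [[-0.003,0,0.131],[0,0,0],-1],
    [[-0.003,0,0.131],[0,0,0],-1],
    [[-0.003,0,0.131],[0,0,0],-1],
    [[-0.003,0,0.131],[0,0,0],-1],
    [[-0.003,0,0.131],[0,0,0],-1],
    [[-0.003,0,0.131],[0,0,0],-1]
  ],
  "newtons": 25
}}

```text
clock: 3.4
position: [0.6304, 0.0548, 0.0548]
ee_rot: [-3.137, -0.164, -0.001]
force: [-1.7, -0.0, 6.8]
width: 0.655
```

```bash
python3 go.py 0.631 0.056 0.16 6
```

```text
cur [0.6304 0.0548 0.0548] jaw 6.0 w 0.655 t 3.4 F [-1.7 -0.   6.8] j [-0.44  0.66  0.4   1.75 -0.35  0.8   0.24]
shift [0.0016, -0.0022, -0.2105] turn [-0.0002, -0.0007, -0.0002] rows>= 2.1
```

Call:
{"method": "play_rows", "body": {
  "rows": [
    [[0,0,-0.03],[0,0,0],-1],
    [[0,0,-0.09],[0,0,0],-1],
    [[0,0,-0.16],[0,0,0],-1],
    [[0,0,-0.2],[0,0,0],-1],
    [[0,0,-0.2],[0,0,0],-1],
    [[0,0,-0.2],[0,0,0],-1]
  ]
}}

```text
clock: 4.0
position: [0.6299, 0.0548, 0.1544]
ee_rot: [-3.137, -0.164, -0.0]
force: [-0.4, -0.2, -2.3]
width: 0.659
```

```bash
python3 go.py 0.4 0.264 0.155 33; python3 - <<'E'
from meas import *
im,d,c=grab("top","t2"); P=cloud(d,c); z=P[:,:,2]; hsv=cv2.cvtColor(im,cv2.COLOR_RGB2HSV)
m=near(P,.625,.058,.07)&(z>.03)&(z<.039)&(hsv[:,:,1]<60); print("card",rect(P[m]))
cv2.imwrite("pics/t2c.png",cv2.resize(im[120:330,130:470,::-1],None,fx=2.35,fy=2.35))
E
```

```text
cur [0.6299 0.0548 0.1544] jaw 6.0 w 0.659 t 4.0 F [-0.4 -0.2 -2.3] j [-0.48  0.54  0.46  1.68 -0.28  0.99  0.19]
shift [-0.4136, -0.464, -0.0012] turn [-0.0002, -0.0002, -0.4502] rows>= 6.2
card (0.0, 0.0, 0.0, 0.0, 0.0)
```

View pics/t2c.png

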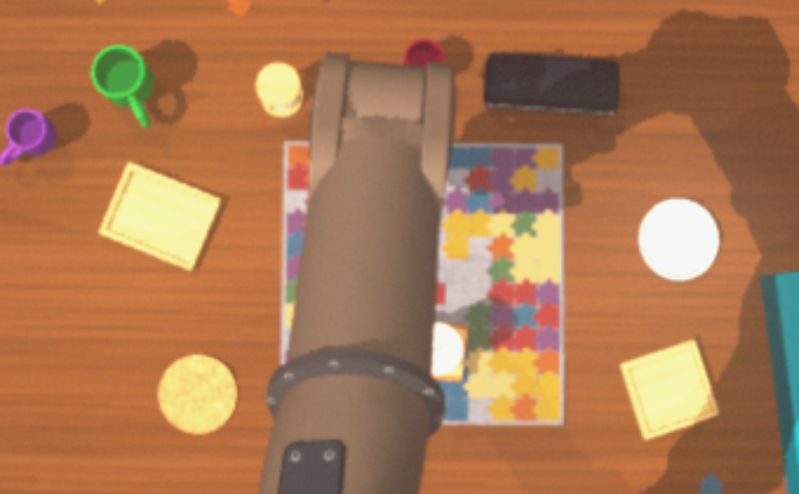

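The arm covers the card here, but the coaster at (198,393) and the square tray are now evenly lit, so I'll remeasure the four places.

```bash
python3 - <<'E'
from meas import *
im,d,c=load("t2"); P=cloud(d,c); z=P[:,:,2]; hsv=cv2.cvtColor(im,cv2.COLOR_RGB2HSV)
H,S,V=[hsv[:,:,i].astype(int) for i in range(3)]
for n,q,zp in [("ctray",(.611,.311),.012),("coaster",(.401,.263),.005),("dish",(.586,-.303),.012),("ptray",(.411,-.291),.012)]:
    m=near(P,*q,.085)&((H>17)|(S<70))&(abs(z)<.03)
    cs,_=cv2.findContours(m.astype(np.uint8),cv2.RETR_EXTERNAL,cv2.CHAIN_APPROX_NONE)
    k=max(cs,key=cv2.contourArea)[:,0]; X=plane(k,c,zp)
    (ex,ey),er=cv2.minEnclosingCircle((X[:,:2]*1000).astype(np.float32))
    M=cv2.moments((X[:,:2]*1e3).astype(np.float32).reshape(-1,1,2))
    print(n,np.round(rect(X),1),"circ",round(ex,1),round(ey,1),round(er,1),"cen",round(M['m10']/M['m00'],1),round(M['m01']/M['m00'],1))
E
```

```text
ctray [608.7 312.  120.3  91.7  68.7] circ 609.1 313.2 72.9 cen 608.7 312.0
coaster [400.8 263.2  89.6  87.4  46. ] circ 400.9 263.9 45.7 cen 401.0 263.5
dish [ 585.3 -302.5   93.7   95.1   89.3] circ 586.5 -302.4 48.9 cen 586.5 -302.3
ptray [ 409.7 -289.    93.1   94.8   18.1] circ 409.7 -289.0 63.7 cen 410.2 -288.0
```

Call:
{"method": "play_rows", "body": {
  "rows": [
    [[-0.414,-0.464,0],[0,0,-0.45],-1],
    [[-0.414,-0.464,0],[0,0,-0.45],-1],
    [[-0.414,-0.464,0],[0,0,-0.45],-1],
    [[-0.414,-0.464,0],[0,0,-0.45],-1],
    [[-0.414,-0.464,0],[0,0,-0.45],-1],
    [[-0.414,-0.464,0],[0,0,-0.45],-1],
    [[-0.414,-0.464,0],[0,0,-0.45],-1],
    [[-0.414,-0.464,0],[0,0,-0.45],-1],
    [[-0.414,-0.464,0],[0,0,-0.45],-1],
    [[-0.414,-0.464,0],[0,0,-0.45],-1]
  ]
}}

```text
clock: 5.05
position: [0.4011, 0.2625, 0.1539]
ee_rot: [3.012, 0.888, -0.0]
force: [-0.2, 0.2, -1.1]
width: 0.656
```

```bash
python3 go.py 0.4 0.265 0.04 33
```

```text
cur [0.4011 0.2625 0.1539] jaw 32.8 w 0.656 t 5.05 F [-0.2  0.2 -1.1] j [-0.94  0.3   0.31  2.04 -0.12  0.82  0.01]
shift [0.0011, -0.0055, 0.2277] turn [0.0008, 0.0005, -0.0026] rows>= 2.3
```

Call:
{"method": "play_rows", "body": {
  "rows": [
    [[0,-0.002,0.08],[0,0,0],-1],
    [[0,-0.002,0.16],[0,0,0],-1],
    [[0,-0.002,0.22],[0,0,0],-1],
    [[0,-0.002,0.24],[0,0,0],-1],
    [[0,-0.002,0.248],[0,0,0],-1],
    [[0,-0.002,0.252],[0,0,0],-1],
    [[0,-0.002,0.254],[0,0,0],-1],
    [[0,-0.002,0.256],[0,0,0],-1]
  ]
}}

```text
clock: 5.85
position: [0.4002, 0.2652, 0.0273]
ee_rot: [-3.011, -0.891, -0.003]
force: [0.1, -0.2, -2.9]
width: 0.655
```

```bash
python3 go.py 0.4 0.2635 0.0255 33
```

```text
cur [0.4002 0.2652 0.0273] jaw 33.0 w 0.655 t 5.85 F [ 0.1 -0.2 -2.9] j [-0.87  0.5   0.23  2.14 -0.23  0.51  0.1 ]
shift [-0.0023, 0.0027, 0.0035] turn [-0.0003, -0.0021, -0.0003] rows>= 0.0
```

Not quite touching yet, so I'll creep down.

Call:
{"method": "play_rows", "body": {
  "rows": [
    [[0,0.002,0.002],[0,0,0],-1],
    [[0,0.002,0.004],[0,0,0],-1],
    [[0,0.002,0.004],[0,0,0],-1],
    [[0,0.002,0.004],[0,0,0],-1]
  ]
}}

```text
clock: 6.25
position: [0.4005, 0.2642, 0.0256]
ee_rot: [-3.011, -0.891, -0.002]
force: [-3.8, -3.3, 17.0]
width: 0.66
```

Call:
{"method": "play_rows", "body": {
  "rows": [
    [[0,0,-0.002],[0,0,0],-1],
    [[0,0,-0.002],[0,0,0],0.4],
    [[0,0,-0.002],[0,0,0],1],
    [[0,0,-0.002],[0,0,0],1],
    [[0,0,-0.002],[0,0,0],1],
    [[0,0,-0.06],[0,0,0],1],
    [[0,0,-0.14],[0,0,0],1],
    [[0,0,-0.23],[0,0,0],1],
    [[0,0,-0.26],[0,0,0],1]
  ]
}}

```text
clock: 7.15
position: [0.4016, 0.2648, 0.1579]
ee_rot: [-3.01, -0.891, -0.007]
force: [0.7, 0.4, 0.0]
width: 0.999
```

```bash
python3 go.py 0.625 0.0585 0.155 15.2
```

```text
cur [0.4016 0.2648 0.1579] jaw 33.0 w 0.999 t 7.15 F [0.7 0.4 0. ] j [-0.95  0.29  0.32  2.04 -0.12  0.83  0.01]
shift [0.1504, 0.5893, 0.0062] turn [-0.0015, -0.0046, 0.2961] rows>= 6.1
```

Call:
{"method": "play_rows", "body": {
  "rows": [
    [[0.15,0.589,0],[0,0,0.296],1],
    [[0.15,0.589,0],[0,0,0.296],1],
    [[0.15,0.589,0],[0,0,0.296],1],
    [[0.15,0.589,0],[0,0,0.296],1],
    [[0.15,0.589,0],[0,0,0.296],1],
    [[0.15,0.589,0],[0,0,0.296],1],
    [[0.15,0.589,0],[0,0,0.296],1],
    [[0.15,0.589,0],[0,0,0.296],1],
    [[0.15,0.589,0],[0,0,0.296],1],
    [[0.15,0.589,0],[0,0,0.296],1]
  ]
}}

```text
clock: 8.15
position: [0.6223, 0.0596, 0.1541]
ee_rot: [-3.112, -0.42, 0.001]
force: [0.4, 0.6, 0.4]
width: 1.001
```

```bash
python3 - <<'E'
from meas import *
def cfit(A):
    x,y=A[:,0],A[:,1]; s=np.linalg.lstsq(np.c_[2*x,2*y,np.ones_like(x)],x*x+y*y,rcond=None)[0]; return s[:2],np.sqrt(s[2]+s[0]**2+s[1]**2)
im,d,c=grab("wrist","w3"); P=cloud(d,c); z=P[:,:,2]; hsv=cv2.cvtColor(im,cv2.COLOR_RGB2HSV)
m=near(P,.625,.058,.075)&(z>.028)&(z<.041)&(hsv[:,:,1]<70);print("card w",rect(P[m]))
im,d,c=grab("top","t3"); P=cloud(d,c); z=P[:,:,2]
m=near(P,.4005,.264,.036)&(z>.06)&(z<.08);print("mug",cfit(P[m]),np.median(P[m][:,2]),P[m].std(0))
cv2.imwrite("pics/t3c.png",cv2.resize(im[120:330,130:470,::-1],None,fx=2.35,fy=2.35))
E
python3 go.py 0.6253 0.0585 0.023 15.2
```

```text
card w (626.0811157226562, 58.81032943725586, 64.1329345703125, 92.05101013183594, 15.156251907348633)
mug (array([0.39927898, 0.26432379]), np.float64(0.029427495709612506)) 0.06964122829955033 [0.01984188 0.02171289 0.00352871]
cur [0.6226 0.0593 0.1543] jaw 15.3 w 1.001 t 8.25 F [-0.2  0.3  0.7] j [-0.47  0.53  0.43  1.69 -0.26  0.98  0.32]
shift [0.0049, 0.0032, 0.2627] turn [-0.0008, 0.0001, 0.0025] rows>= 2.6
```

View pics/w3.png

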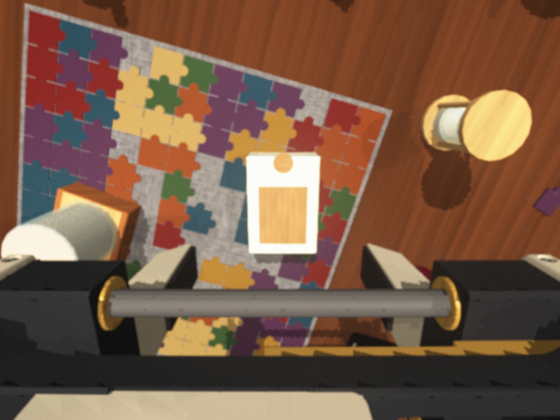

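View pics/t3c.png

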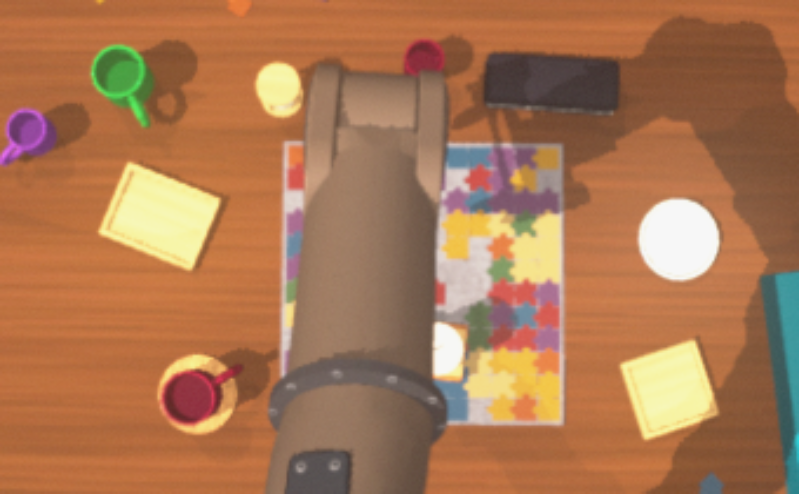

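The mug sits on the coaster within about 2 mm. The wrist view shows the card box clear, squared to the jaws, at (283,203). I'll descend on it now.

Call:
{"method": "play_rows", "body": {
  "rows": [
    [[0.005,0.002,0.1],[0,0,0],1],
    [[0.005,0.002,0.18],[0,0,0],1],
    [[0.005,0.002,0.18],[0,0,0],1],
    [[0.005,0.002,0.18],[0,0,0],1]
  ]
}}

```text
clock: 8.65
position: [0.6256, 0.0578, 0.0648]
ee_rot: [-3.114, -0.417, 0.002]
force: [-0.5, 0.2, 0.5]
width: 0.998
```

```bash
python3 go.py 0.6255 0.0588 0.024 15.2
```

```text
cur [0.6256 0.0578 0.0648] jaw 15.3 w 0.998 t 8.65 F [-0.5  0.2  0.5] j [-0.43  0.64  0.38  1.76 -0.31  0.81  0.37]
shift [0.0003, -0.002, 0.0815] turn [-0.0001, 0.0009, 0.001] rows>= 0.8
```

Call:
{"method": "play_rows", "body": {
  "rows": [
    [[0,-0.002,0.05],[0,0,0],1],
    [[0,-0.002,0.08],[0,0,0],1],
    [[0,-0.002,0.08],[0,0,0],1],
    [[0,-0.002,0.08],[0,0,0],-1],
    [[0,-0.002,0.08],[0,0,0],-1],
    [[0,-0.002,0.08],[0,0,0],-1],
    [[0,-0.002,0.08],[0,0,0],-1],
    [[0,-0.002,0.08],[0,0,0],-1]
  ],
  "newtons": 25
}}

```text
clock: 9.45
position: [0.6261, 0.0584, 0.0249]
ee_rot: [-3.114, -0.416, -0.001]
force: [-1.1, 0.3, 4.8]
width: 0.693
```

Gripped at 63.8 mm. Lifting.

Call:
{"method": "play_rows", "body": {
  "rows": [
    [[0,0,-0.03],[0,0,0],-1],
    [[0,0,-0.09],[0,0,0],-1],
    [[0,0,-0.16],[0,0,0],-1],
    [[0,0,-0.2],[0,0,0],-1],
    [[0,0,-0.2],[0,0,0],-1]
  ]
}}

```text
clock: 9.95
position: [0.6277, 0.0583, 0.1281]
ee_rot: [-3.114, -0.416, -0.009]
force: [0.2, -0.3, -1.8]
width: 0.697
```

```bash
python3 go.py 0.609 0.312 0.12 -21.4
```

```text
cur [0.6277 0.0583 0.1281] jaw 15.2 w 0.697 t 9.95 F [ 0.2 -0.3 -1.8] j [-0.46  0.56  0.42  1.71 -0.28  0.92  0.34]
shift [0.097, -0.4995, 0.0166] turn [-0.0013, -0.0054, 0.6101] rows>= 5.1
```

Call:
{"method": "play_rows", "body": {
  "rows": [
    [[0.097,-0.5,0],[0,0,0.61],-1],
    [[0.097,-0.5,0],[0,0,0.61],-1],
    [[0.097,-0.5,0],[0,0,0.61],-1],
    [[0.097,-0.5,0],[0,0,0.61],-1],
    [[0.097,-0.5,0],[0,0,0.61],-1],
    [[0.097,-0.5,0],[0,0,0.61],-1],
    [[0.097,-0.5,0],[0,0,0.61],-1],
    [[0.097,-0.5,0],[0,0,0.61],-1],
    [[0.097,-0.5,0],[0,0,0.61],-1]
  ]
}}

```text
clock: 10.85
position: [0.6073, 0.3098, 0.1242]
ee_rot: [3.085, -0.587, 0.0]
force: [0.6, -0.1, -2.5]
width: 0.693
```

```bash
python3 - <<'E'
from meas import *
im,d,c=grab("wrist","w4")
E
python3 go.py 0.609 0.312 0.04 -21.4
```

```text
cur [0.6074 0.31   0.1243] jaw -21.5 w 0.697 t 10.9 F [ 0.8 -0.7 -1.2] j [-0.91  0.68  0.59  1.58 -0.42  1.02 -0.57]
shift [0.0014, -0.0051, 0.1687] turn [0.0006, -0.0003, -0.0024] rows>= 1.7
```

View pics/w4.png

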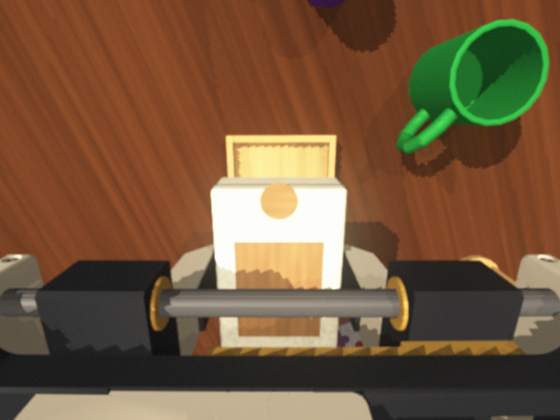

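The box is above the tray and parallel to it. The visible tray end is centred at (281,157) and the box at (279,260). Lowering it.

Call:
{"method": "play_rows", "body": {
  "rows": [
    [[0.001,-0.004,0.08],[0,0,0],-1],
    [[0.001,-0.004,0.15],[0,0,0],-1],
    [[0.001,-0.004,0.17],[0,0,0],-1],
    [[0.001,-0.004,0.18],[0,0,0],-1],
    [[0.001,-0.004,0.186],[0,0,0],-1],
    [[0.001,-0.004,0.19],[0,0,0],-1],
    [[0.001,-0.004,0.192],[0,0,0],-1]
  ]
}}

```text
clock: 11.6
position: [0.6088, 0.3142, 0.0294]
ee_rot: [-3.086, 0.582, -0.002]
force: [-0.5, 0.7, -2.8]
width: 0.697
```

```bash
python3 go.py 0.609 0.312 0.0255 -21.4
```

```text
cur [0.6088 0.3142 0.0294] jaw -21.4 w 0.697 t 11.6 F [-0.5  0.7 -2.8] j [-0.87  0.79  0.53  1.63 -0.49  0.86 -0.52]
shift [0.0019, 0.004, 0.0078] turn [-0.0015, -0.0011, 0.0004] rows>= 0.1
```

Call:
{"method": "play_rows", "body": {
  "rows": [
    [[0.001,0.003,0.003],[0,0,0],-1],
    [[0.001,0.003,0.005],[0,0,0],-1],
    [[0.001,0.003,0.007],[0,0,0],-1],
    [[0.001,0.003,0.007],[0,0,0],-1]
  ]
}}

```text
clock: 12.0
position: [0.6082, 0.3122, 0.0259]
ee_rot: [-3.087, 0.583, -0.0]
force: [-3.3, -1.4, 7.6]
width: 0.695
```

Call:
{"method": "play_rows", "body": {
  "rows": [
    [[0,0,0],[0,0,0],0.6],
    [[0,0,0],[0,0,0],1],
    [[0,0,0],[0,0,0],1],
    [[0,0,0],[0,0,0],1],
    [[0,0,-0.06],[0,0,0],1],
    [[0,0,-0.14],[0,0,0],1],
    [[0,0,-0.23],[0,0,0],1],
    [[0,0,-0.3],[0,0,0],1]
  ]
}}

```text
clock: 12.8
position: [0.6085, 0.3123, 0.1773]
ee_rot: [-3.086, 0.583, -0.002]
force: [0.3, -0.1, -0.3]
width: 0.998
```

```bash
python3 - <<'E'
from meas import *
im,d,c=grab("wrist","w5"); P=cloud(d,c); z=P[:,:,2]; hsv=cv2.cvtColor(im,cv2.COLOR_RGB2HSV)
m=near(P,.609,.312,.075)&(z>.026)&(hsv[:,:,1]<70);print("card w",rect(P[m]),np.percentile(z[m],[2,50,98]))
E
python3 go.py 0.4575 -0.011 0.18 -6.6
```

```text
card w (609.8761596679688, 312.0959167480469, 92.30081176757812, 146.67599487304688, 68.76699829101562) [0.0348529  0.26883618 0.28311469]
cur [0.6111 0.3131 0.1832] jaw -21.4 w 0.998 t 12.85 F [ 2.8 -0.1  3.4] j [-0.93  0.63  0.62  1.51 -0.39  1.12 -0.6 ]
shift [-0.0496, 0.7156, 0.0011] turn [-0.0059, -0.0066, -0.2466] rows>= 7.2
```

View pics/w5.png

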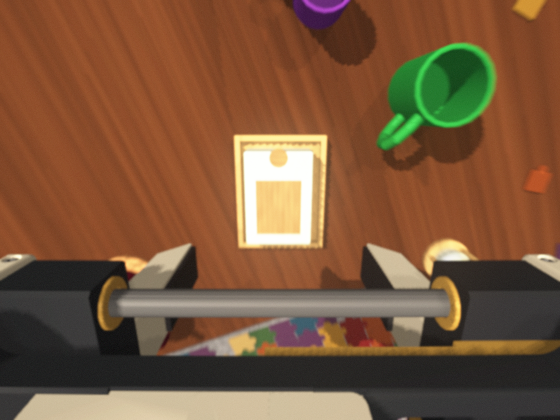

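The card box lies flat and centred in the oblong tray, at (279,195). Next, the candle.

Call:
{"method": "play_rows", "body": {
  "rows": [
    [[-0.05,0.715,0],[0,0,-0.247],1],
    [[-0.05,0.715,0],[0,0,-0.247],1],
    [[-0.05,0.715,0],[0,0,-0.247],1],
    [[-0.05,0.715,0],[0,0,-0.247],1],
    [[-0.05,0.715,0],[0,0,-0.247],1],
    [[-0.05,0.715,0],[0,0,-0.247],1],
    [[-0.05,0.715,0],[0,0,-0.247],1],
    [[-0.05,0.715,0],[0,0,-0.247],1],
    [[-0.05,0.715,0],[0,0,-0.247],1],
    [[-0.05,0.715,0],[0,0,-0.247],1]
  ]
}}

```text
clock: 13.85
position: [0.4551, -0.0103, 0.1748]
ee_rot: [-3.136, 0.178, -0.001]
force: [0.1, 1.6, 0.4]
width: 1.0
```

```bash
python3 - <<'E'
from meas import *
im,d,c=grab("wrist","w6"); P=cloud(d,c); z=P[:,:,2]
m=near(P,.4575,-.011,.045)&(z>.088)&(z<.1); A=P[m]; print(cv2.minEnclosingCircle((A[:,:2]*1000).astype(np.float32)),A.mean(0),m.sum())
m=near(P,.4575,-.013,.06)&(z>.028)&(z<.04); print(rect(P[m]))
E
python3 go.py 0.4575 -0.011 0.056 -6.6
```

```text
((457.7986755371094, -10.281072616577148), 29.091968536376953) [ 0.45796724 -0.00844848  0.09611722] 4106
(455.9984436035156, -12.429882049560547, 64.62267303466797, 66.14883422851562, 83.98469543457031)
cur [ 0.4553 -0.0099  0.1747] jaw -6.4 w 0.999 t 13.9 F [-0.1 -0.3 -1.2] j [-0.63  0.25  0.65  2.09 -0.2   0.86  0.03]
shift [0.0046, 0.0017, 0.2374] turn [-0.0002, -0.0005, 0.0026] rows>= 2.4
```

View pics/w6.png

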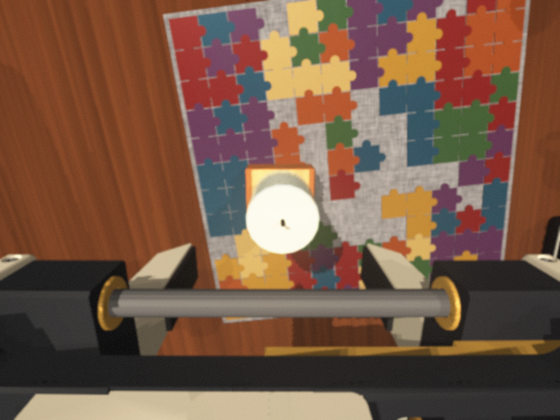

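The candle top is at (283,216), centre near (0.4577, -0.0107), so both cameras agree. Descending in two steps.

Call:
{"method": "play_rows", "body": {
  "rows": [
    [[0.004,0.002,0.09],[0,0,0],1],
    [[0.004,0.002,0.14],[0,0,0],1],
    [[0.004,0.002,0.14],[0,0,0],1],
    [[0.004,0.002,0.14],[0,0,0],1]
  ]
}}

```text
clock: 14.3
position: [0.4566, -0.0119, 0.1048]
ee_rot: [3.136, -0.178, -0.002]
force: [0.1, -0.9, 0.6]
width: 1.0
```

```bash
python3 go.py 0.4577 -0.0107 0.056 -6.6
```

```text
cur [ 0.4566 -0.0119  0.1048] jaw -6.5 w 1.000 t 14.3 F [ 0.1 -0.9  0.6] j [-0.55  0.37  0.59  2.16 -0.32  0.7   0.14]
shift [0.002, -0.0027, 0.0976] turn [0.0007, 0.0009, 0.002] rows>= 1.0
```

Call:
{"method": "play_rows", "body": {
  "rows": [
    [[0.002,-0.002,0.06],[0,0,0],1],
    [[0.002,-0.002,0.098],[0,0,0],1],
    [[0.002,-0.002,0.098],[0,0,0],1],
    [[0.002,-0.002,0.098],[0,0,0],1],
    [[0.002,-0.002,0.098],[0,0,0],-1],
    [[0.002,-0.002,0.098],[0,0,0],-1],
    [[0.002,-0.002,0.098],[0,0,0],-1],
    [[0.002,-0.002,0.098],[0,0,0],-1],
    [[0.002,-0.002,0.098],[0,0,0],-1]
  ],
  "newtons": 25
}}

```text
clock: 15.2
position: [0.4575, -0.0117, 0.0559]
ee_rot: [-3.136, 0.179, -0.0]
force: [0.4, 0.3, 4.6]
width: 0.63
```

Gripped at 58 mm. Lifting.

Call:
{"method": "play_rows", "body": {
  "rows": [
    [[0,0,-0.03],[0,0,0],-1],
    [[0,0,-0.09],[0,0,0],-1],
    [[0,0,-0.14],[0,0,0],-1],
    [[0,0,-0.14],[0,0,0],-1],
    [[0,0,-0.14],[0,0,0],-1]
  ]
}}

```text
clock: 15.7
position: [0.4573, -0.0114, 0.1256]
ee_rot: [-3.136, 0.179, -0.001]
force: [0.1, -0.4, -3.5]
width: 0.629
```

```bash
python3 go.py 0.5865 -0.3025 0.12 -27
```

```text
cur [ 0.4573 -0.0114  0.1256] jaw -6.5 w 0.629 t 15.7 F [ 0.1 -0.4 -3.5] j [-0.58  0.34  0.63  2.14 -0.29  0.75  0.12]
shift [0.3229, 0.5491, 0.0109] turn [-0.0006, -0.0003, 0.3412] rows>= 6.4
```

Call:
{"method": "play_rows", "body": {
  "rows": [
    [[0.323,0.549,0],[0,0,0.341],-1],
    [[0.323,0.549,0],[0,0,0.341],-1],
    [[0.323,0.549,0],[0,0,0.341],-1],
    [[0.323,0.549,0],[0,0,0.341],-1],
    [[0.323,0.549,0],[0,0,0.341],-1],
    [[0.323,0.549,0],[0,0,0.341],-1],
    [[0.323,0.549,0],[0,0,0.341],-1],
    [[0.323,0.549,0],[0,0,0.341],-1],
    [[0.323,0.549,0],[0,0,0.341],-1],
    [[0.323,0.549,0],[0,0,0.341],-1]
  ]
}}

```text
clock: 16.7
position: [0.5858, -0.3011, 0.1243]
ee_rot: [-3.054, 0.732, 0.004]
force: [-0.3, -0.0, -2.8]
width: 0.624
```

```bash
python3 - <<'E'
from meas import *
im,d,c=grab("wrist","w7")
im,d,c=grab("top","t7"); P=cloud(d,c); z=P[:,:,2]
m=near(P,.456,-.013,.06)&(z>.028)&(z<.04); print("piece",rect(P[m]))
cv2.imwrite("pics/t7c.png",cv2.resize(im[120:330,130:470,::-1],None,fx=2.35,fy=2.35))
E
python3 go.py 0.5865 -0.3025 0.027 -27
```

```text
piece (455.36163330078125, -14.29916763305664, 65.99248504638672, 66.1434326171875, 83.35226440429688)
cur [ 0.5863 -0.3011  0.1252] jaw -26.9 w 0.628 t 16.8 F [ 0.7  0.9 -2.7] j [-0.02  0.66  0.66  1.64 -0.46  1.    0.33]
shift [0.0018, 0.0024, 0.1963] turn [-0.0009, 0.0012, 0.0012] rows>= 2.0
```

View pics/w7.png

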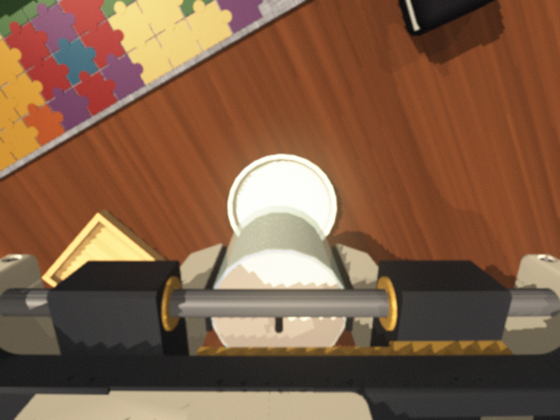

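View pics/t7c.png

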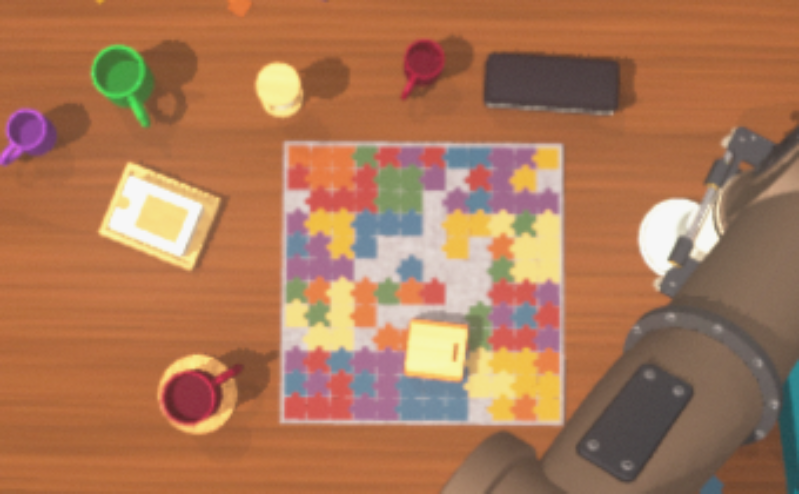

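The wrist view shows the candle over the dish: dish centre (283,203), candle directly in front of it. In the top view the mug and card box are in place, and the piece box at (436,350) is unmoved. Lowering the candle.

Call:
{"method": "play_rows", "body": {
  "rows": [
    [[0.002,0.003,0.08],[0,0,0],-1],
    [[0.002,0.003,0.14],[0,0,0],-1],
    [[0.002,0.003,0.17],[0,0,0],-1],
    [[0.002,0.003,0.18],[0,0,0],-1],
    [[0.002,0.003,0.186],[0,0,0],-1],
    [[0.002,0.003,0.188],[0,0,0],-1],
    [[0.002,0.003,0.19],[0,0,0],-1]
  ]
}}

```text
clock: 17.5
position: [0.5874, -0.3051, 0.032]
ee_rot: [3.054, -0.734, 0.003]
force: [0.2, 0.1, -1.5]
width: 0.629
```

```bash
python3 go.py 0.5865 -0.3033 0.027 -27
```

```text
cur [ 0.5874 -0.3051  0.032 ] jaw -27.0 w 0.629 t 17.5 F [ 0.2  0.1 -1.5] j [ 0.03  0.77  0.59  1.7  -0.54  0.84  0.39]
shift [-0.0033, -0.0024, 0.0099] turn [-0.0001, -0.002, -0.0002] rows>= 0.1
```

Call:
{"method": "play_rows", "body": {
  "rows": [
    [[-0.002,-0.002,0.004],[0,0,0],-1],
    [[-0.002,-0.002,0.006],[0,0,0],-1],
    [[-0.002,-0.002,0.008],[0,0,0],-1],
    [[-0.002,-0.002,0.009],[0,0,0],-1],
    [[-0.002,-0.002,0.009],[0,0,0],-1]
  ]
}}

```text
clock: 18.0
position: [0.5863, -0.3032, 0.027]
ee_rot: [-3.054, 0.734, -0.001]
force: [-2.8, 1.7, 6.7]
width: 0.629
```

Contact made. Releasing and rising.

Call:
{"method": "play_rows", "body": {
  "rows": [
    [[0,0,0],[0,0,0],0.5],
    [[0,0,0],[0,0,0],1],
    [[0,0,0],[0,0,0],1],
    [[0,0,0],[0,0,0],1],
    [[0,0,-0.06],[0,0,0],1],
    [[0,0,-0.14],[0,0,0],1],
    [[0,0,-0.23],[0,0,0],1],
    [[0,0,-0.26],[0,0,0],1]
  ]
}}

```text
clock: 18.8
position: [0.5878, -0.305, 0.1609]
ee_rot: [3.053, -0.734, 0.009]
force: [1.1, -0.1, 0.7]
width: 0.998
```

```bash
python3 go.py 0.4557 -0.0138 0.155 -6.6
```

```text
cur [ 0.5878 -0.305   0.1609] jaw -27.0 w 0.998 t 18.8 F [ 1.1 -0.1  0.7] j [-0.03  0.63  0.68  1.61 -0.44  1.06  0.31]
shift [-0.5001, -0.3987, 0.0087] turn [0.0011, -0.0058, -0.3408] rows>= 6.4
```

Call:
{"method": "play_rows", "body": {
  "rows": [
    [[-0.5,-0.398,0],[0,0,-0.341],1],
    [[-0.5,-0.398,0],[0,0,-0.341],1],
    [[-0.5,-0.398,0],[0,0,-0.341],1],
    [[-0.5,-0.398,0],[0,0,-0.341],1],
    [[-0.5,-0.398,0],[0,0,-0.341],1],
    [[-0.5,-0.398,0],[0,0,-0.341],1],
    [[-0.5,-0.398,0],[0,0,-0.341],1],
    [[-0.5,-0.398,0],[0,0,-0.341],1],
    [[-0.5,-0.398,0],[0,0,-0.341],1]
  ]
}}

```text
clock: 19.7
position: [0.4541, -0.0124, 0.1563]
ee_rot: [-3.137, 0.178, -0.001]
force: [0.2, -0.5, 0.1]
width: 1.0
```

```bash
python3 - <<'E'
from meas import *
im,d,c=grab("wrist","w8"); P=cloud(d,c); z=P[:,:,2]
m=near(P,.456,-.013,.06)&(z>.028)&(z<.04); print("piece w",rect(P[m]))
im,d,c=grab("top","t8"); P=cloud(d,c); z=P[:,:,2]
m=near(P,.5865,-.3025,.05)&(z>.055)&(z<.08); A=P[m]; print("candle",cv2.minEnclosingCircle((A[:,:2]*1000).astype(np.float32)),A.mean(0))
E
python3 go.py 0.4557 -0.0135 0.08 -6.6
```

```text
piece w (455.8860168457031, -12.980056762695312, 65.4548568725586, 66.0784683227539, 83.63294982910156)
candle ((585.9381103515625, -301.1443786621094), 29.158781051635742) [ 0.58590223 -0.30038476  0.06638482]
cur [ 0.4545 -0.0137  0.1563] jaw -6.6 w 1.000 t 19.8 F [ 0.4 -0.6  0.2] j [-0.6   0.28  0.64  2.11 -0.23  0.82  0.06]
shift [0.0023, -0.0007, 0.1526] turn [0.0005, -0.0007, -0.0007] rows>= 1.5
```

View pics/w8.png

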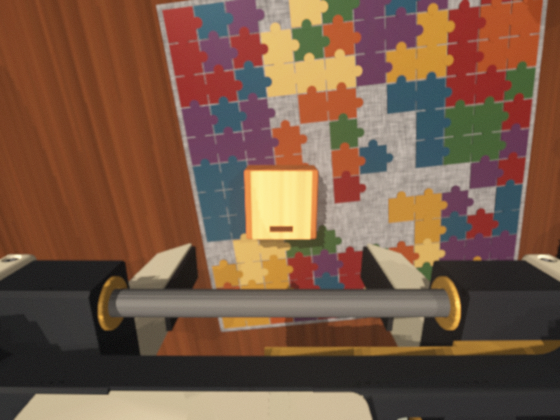

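The candle stands in the dish about 1.5 mm off centre, with its top at 66-67 mm. The piece box at (282,203) is square to the jaws. Descending.

Call:
{"method": "play_rows", "body": {
  "rows": [
    [[0.002,0,0.09],[0,0,0],1],
    [[0.002,0,0.17],[0,0,0],1],
    [[0.002,0,0.18],[0,0,0],1],
    [[0.002,0,0.18],[0,0,0],1]
  ]
}}

```text
clock: 20.2
position: [0.4545, -0.0141, 0.0659]
ee_rot: [3.135, -0.184, -0.004]
force: [-0.2, -0.0, -0.2]
width: 1.002
```

```bash
python3 go.py 0.4557 -0.0137 0.024 -6.6
```

```text
cur [ 0.4545 -0.0141  0.0659] jaw -6.7 w 1.002 t 20.2 F [-0.2 -0.  -0.2] j [-0.49  0.44  0.54  2.19 -0.39  0.6   0.21]
shift [0.0025, -0.0012, 0.0838] turn [0.0013, 0.0022, -0.0017] rows>= 0.8
```

Call:
{"method": "play_rows", "body": {
  "rows": [
    [[0.002,-0.001,0.05],[0,0,0],1],
    [[0.002,-0.001,0.083],[0,0,0],1],
    [[0.002,-0.001,0.083],[0,0,0],1],
    [[0.002,-0.001,0.083],[0,0,0],1],
    [[0.002,-0.001,0.083],[0,0,0],-1],
    [[0.002,-0.001,0.083],[0,0,0],-1],
    [[0.002,-0.001,0.083],[0,0,0],-1],
    [[0.002,-0.001,0.083],[0,0,0],-1],
    [[0.002,-0.001,0.083],[0,0,0],-1]
  ],
  "newtons": 25
}}

```text
clock: 21.1
position: [0.4562, -0.0121, 0.0251]
ee_rot: [-3.136, 0.179, -0.001]
force: [-1.2, 1.6, 7.2]
width: 0.72
```

Call:
{"method": "play_rows", "body": {
  "rows": [
    [[0,0,-0.03],[0,0,0],-1],
    [[0,0,-0.09],[0,0,0],-1],
    [[0,0,-0.16],[0,0,0],-1],
    [[0,0,-0.2],[0,0,0],-1],
    [[0,0,-0.2],[0,0,0],-1]
  ]
}}

```text
clock: 21.6
position: [0.4574, -0.0121, 0.1269]
ee_rot: [-3.135, 0.179, -0.006]
force: [0.2, 0.3, -1.5]
width: 0.718
```

```bash
python3 go.py 0.4107 -0.2885 0.12 18.2;python3 go.py 0.4107 -0.2885 0.12 -71.8
```

```text
cur [ 0.4574 -0.0121  0.1269] jaw -6.5 w 0.718 t 21.6 F [ 0.2  0.3 -1.5] j [-0.58  0.33  0.63  2.14 -0.29  0.75  0.12]
shift [-0.0298, 0.5599, 0.0128] turn [-0.0007, -0.0041, -0.4124] rows>= 5.6
cur [ 0.4574 -0.0121  0.1269] jaw -6.5 w 0.718 t 21.6 F [ 0.2  0.3 -1.5] j [-0.58  0.33  0.63  2.14 -0.29  0.75  0.12]
shift [-0.0298, 0.5599, 0.0128] turn [-0.0035, -0.0026, 1.0875] rows>= 7.6
```

Call:
{"method": "play_rows", "body": {
  "rows": [
    [[-0.03,0.557,0],[0,0,-0.412],-1],
    [[-0.03,0.557,0],[0,0,-0.412],-1],
    [[-0.03,0.557,0],[0,0,-0.412],-1],
    [[-0.03,0.557,0],[0,0,-0.412],-1],
    [[-0.03,0.557,0],[0,0,-0.412],-1],
    [[-0.03,0.557,0],[0,0,-0.412],-1],
    [[-0.03,0.557,0],[0,0,-0.412],-1],
    [[-0.03,0.557,0],[0,0,-0.412],-1],
    [[-0.03,0.557,0],[0,0,-0.412],-1],
    [[-0.03,0.557,0],[0,0,-0.412],-1]
  ]
}}

```text
clock: 22.6
position: [0.4096, -0.2855, 0.1242]
ee_rot: [-3.1, -0.5, 0.001]
force: [-0.9, 0.4, -1.1]
width: 0.717
```

```bash
python3 - <<'E'
from meas import *
im,d,c=grab("wrist","w9")
E
python3 go.py 0.4103 -0.2871 0.03 18.2
```

```text
cur [ 0.4097 -0.2856  0.1244] jaw 18.3 w 0.719 t 22.65 F [ 0.3  0.7 -0.6] j [ 0.09  0.39  0.54  2.04 -0.28  0.78  1.12]
shift [0.0003, 0.0035, 0.1888] turn [-0.0009, 0.0001, 0.0018] rows>= 1.9
```

View pics/w9.png

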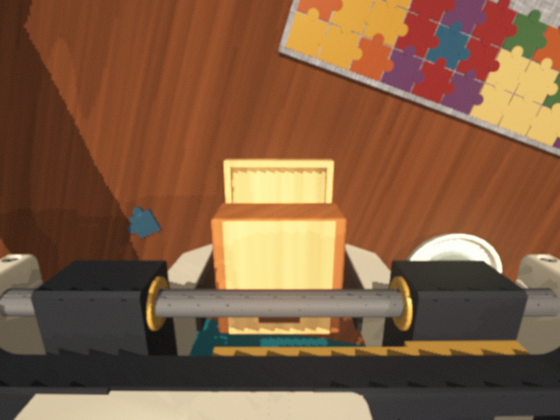

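The box is over the square tray and parallel: tray edge centred at x≈279, box at 280. Lowering.

Call:
{"method": "play_rows", "body": {
  "rows": [
    [[0,0.003,0.08],[0,0,0],-1],
    [[0,0.003,0.14],[0,0,0],-1],
    [[0,0.003,0.17],[0,0,0],-1],
    [[0,0.003,0.18],[0,0,0],-1],
    [[0,0.003,0.186],[0,0,0],-1],
    [[0,0.003,0.189],[0,0,0],-1],
    [[0,0.003,0.189],[0,0,0],-1]
  ]
}}

```text
clock: 23.35
position: [0.4103, -0.2887, 0.0309]
ee_rot: [3.101, 0.496, 0.002]
force: [-0.7, 0.3, -1.4]
width: 0.718
```

```bash
python3 go.py 0.4103 -0.2871 0.026 18.2
```

```text
cur [ 0.4103 -0.2887  0.0309] jaw 18.2 w 0.718 t 23.35 F [-0.7  0.3 -1.4] j [ 0.19  0.55  0.43  2.1  -0.41  0.57  1.24]
shift [0.001, -0.003, 0.0098] turn [0.0008, -0.001, -0.0002] rows>= 0.1
```

Call:
{"method": "play_rows", "body": {
  "rows": [
    [[0,-0.002,0.004],[0,0,0],-1],
    [[0,-0.002,0.006],[0,0,0],-1],
    [[0,-0.002,0.008],[0,0,0],-1],
    [[0,-0.002,0.009],[0,0,0],-1],
    [[0,-0.002,0.009],[0,0,0],-1]
  ]
}}

```text
clock: 23.85
position: [0.4095, -0.2876, 0.0261]
ee_rot: [-3.102, -0.496, -0.001]
force: [-2.1, 1.7, 6.8]
width: 0.718
```

Call:
{"method": "play_rows", "body": {
  "rows": [
    [[0,0,0],[0,0,0],0.6],
    [[0,0,0],[0,0,0],1],
    [[0,0,0],[0,0,0],1],
    [[0,0,0],[0,0,0],1],
    [[0,0,-0.06],[0,0,0],1],
    [[0,0,-0.14],[0,0,0],1],
    [[0,0,-0.23],[0,0,0],1],
    [[0,0,-0.32],[0,0,0],1],
    [[0,0,-0.36],[0,0,0],1]
  ]
}}

```text
clock: 24.75
position: [0.4103, -0.2888, 0.2094]
ee_rot: [3.1, 0.495, 0.006]
force: [0.6, -0.6, -0.2]
width: 0.999
```

```bash
python3 go.py 0.42 -0.02 0.22 0
```

```text
cur [ 0.4103 -0.2888  0.2094] jaw 18.1 w 0.999 t 24.75 F [ 0.6 -0.6 -0.2] j [ 0.02  0.28  0.61  1.94 -0.19  0.97  1.04]
shift [0.1857, -0.5047, -0.0221] turn [0.0025, -0.0037, 0.3022] rows>= 5.4
```

Moving clear to the middle for final checks.

Call:
{"method": "play_rows", "body": {
  "rows": [
    [[0.18,-0.5,-0.02],[0,0,0.3],1],
    [[0.18,-0.5,-0.02],[0,0,0.3],1],
    [[0.18,-0.5,-0.02],[0,0,0.3],1],
    [[0.18,-0.5,-0.02],[0,0,0.3],1],
    [[0.18,-0.5,-0.02],[0,0,0.3],1],
    [[0.18,-0.5,-0.02],[0,0,0.3],1],
    [[0.18,-0.5,-0.02],[0,0,0.3],1],
    [[0.18,-0.5,-0.02],[0,0,0.3],1],
    [[0.18,-0.5,-0.02],[0,0,0.3],1],
    [[0.18,-0.5,-0.02],[0,0,0.3],1]
  ]
}}

```text
clock: 25.75
position: [0.4169, -0.0234, 0.2157]
ee_rot: [3.141, 0.0, -0.0]
force: [-0.2, 0.3, 0.2]
width: 0.996
```

```bash
python3 - <<'E'
from meas import *
im,d,c=grab("top","t10"); P=cloud(d,c); z=P[:,:,2]
def flat(A):
    n=np.linalg.svd(A-A.mean(0),full_matrices=False)[2][2]; return round(np.degrees(np.arccos(abs(n[2]))),2)
for n,q,r,lo,hi in [("card",(.609,.312),.075,.028,.045),("piece",(.4105,-.2885),.07,.028,.045),("candle",(.5865,-.3025),.05,.058,.08),("mug",(.4,.264),.034,.064,.08),("timer",(.754,.17),.045,.06,.09),("case",(.767,-.13),.11,.03,.05)]:
    m=near(P,*q,r)&(z>lo)&(z<hi); A=P[m]; 
    (ex,ey),er=cv2.minEnclosingCircle((A[:,:2]*1e3).astype(np.float32))
    print(n,np.round(rect(A),1),"circ",round(ex,1),round(ey,1),round(er,1),"z",np.median(A[:,2]).round(4),"tilt",flat(A))
    im0,d0,c0=load("t1"); P0=cloud(d0,c0)
    if n in("timer","case"): m=near(P0,*q,r)&(P0[:,:,2]>lo)&(P0[:,:,2]<hi); print("  before",np.round(rect(P0[m]),1))
cv2.imwrite("pics/t10c.png",cv2.resize(im[120:330,130:470,::-1],None,fx=2.35,fy=2.35))
grab("scene","s10")
E
```

```text
card [608.5 314.5  97.5  64.3  68.6] circ 608.2 312.3 55.6 z 0.0342 tilt 0.17
piece [ 409.7 -288.2   65.3   67.7   17.8] circ 408.8 -290.0 44.5 z 0.0348 tilt 0.63
candle [ 586.3 -301.    54.6   55.4    1.2] circ 586.3 -301.2 28.8 z 0.0667 tilt 1.52
mug [398.2 265.   60.3  61.5   2.6] circ 400.0 265.3 32.2 z 0.0697 tilt 0.27
timer [755.1 169.4  47.3  48.8   7.1] circ 755.4 169.2 25.1 z 0.0712 tilt 2.13
  before [755.  169.   47.2  47.9  27.7]
case [ 768.3 -150.3  156.7   63.5   86.6] circ 769.1 -150.5 81.2 z 0.0385 tilt 0.36
  before [ 768.7 -150.3  157.4   63.4   86.5]
```

View pics/t10c.png

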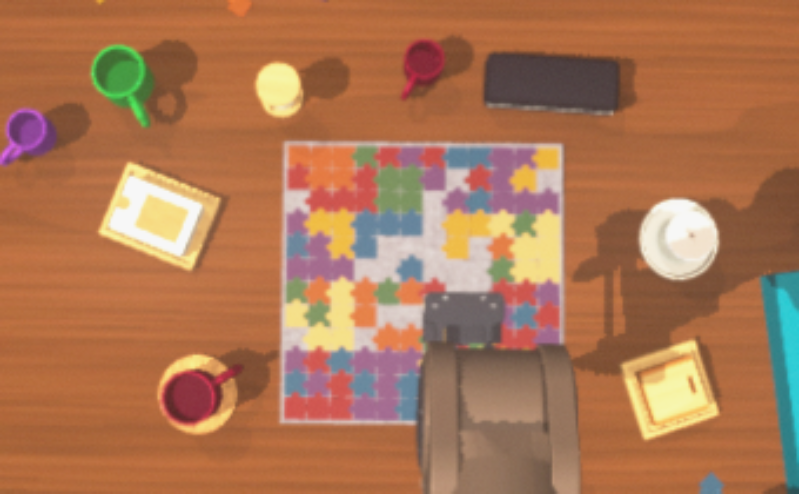

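View pics/s10.png

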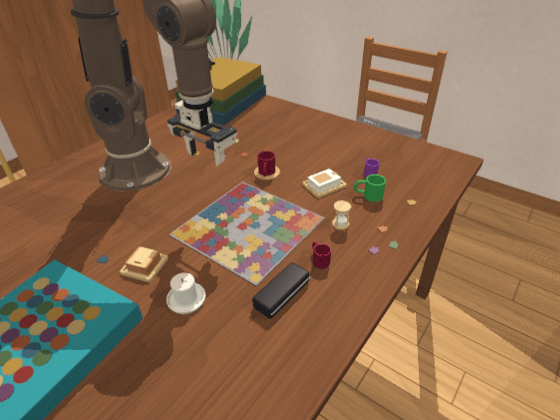

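The final pictures show everything upright in its place, the two bystanders unmoved and the arm clear. Handing in.

```bash
python3 -c "
from cell import arm; print(arm.sign_off())"
```

```text
the job is handed in; nothing more can be done
None
```

Both stacks are taken apart and each thing is in its own place: mug on the coaster, card box in the oblong tray, candle in the dish, piece box in the square tray. I handed the job in at about 26 s of the 112 s allowed.

**Placing:** the last top-camera check put all four within about 3 mm of their places' centres. The top heights match the expected resting heights within about 1.5 mm.

**Upright:** the measured tilts were 0.2° (card box), 0.6° (piece box), 1.5° (candle, affected by its wick) and 0.3° (mug).

**Bystanders:** the sand timer and the spectacle case are unmoved within about 0.5 mm. The timer's small disc gave a 2.1° tilt, which is probably depth noise since the arm never went near it.

**Disagreements:** none that mattered. The top and wrist cameras differed by about 1 to 2 mm. The mug met the coaster with about 17 N when I set it down, and the other three with about 7 N.

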